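Inspect a casting on the turning bench turntable with the magnifier

TASK

Look over the gilt oval casting for flaws while it turns under the bench light: set the turntable going (it has a wooden knob for that) and let go, so that it turns by itself at about one turn in six to eight seconds, and take up the magnifier from its felt mat. While the plate still turns freely, keep the lens level and centred over the gilt casting, about 6 cm above it, travelling round with it for six seconds without a break. Then lay the magnifier flat back on the middle of its mat, not dropping it, and let the turntable run on; do not touch the castings or bring the magnifier against the turntable, and leave the pliers, jar and brush alone.

Things in the scene. Friction and masses are not known exactly. Their poses are not given: they have to be found in the camera images.
- turntable: bench turntable standing fixed on the bench: green cast foot (170 mm across), and on it a heavy dark round plate, 280 mm across, 15 mm thick, whose top is 70 mm above the bench; origin on the bench top under the plate's upright turning axis
- plate (a joint): turning angle of the plate in rad, growing counter-clockwise seen from above, no stops; 0 with the knob on the turntable's +x side. Free ball bearing: inertia nominally 0.055 kg m2 (hidden, 0.7 to 1.4 times), drag 0.0012 N m per rad/s plus 0.0003 N m, so once let go it slows only gradually (time constant about 45 s). Faster than 2 rad/s is a failure
- knob (a point): turned wooden knob fixed upright on the plate, 108 mm from the axis; this point is on its axis at the height to grip, 103 mm above the bench, where it is 31 mm thick; it stands from the plate's top to 121 mm above the bench, with a thinner neck in its lowest 15 mm. The castings leave 100 mm free around its axis
- gilt_top (a point): middle of the relief's top face of the gilt (gold-coloured) oval casting, 70 x 52 mm, set in a black pitch pad on the plate straight across the axis from the knob, 85 mm from the axis, top 88 mm above the bench, highest points 91 mm
- gilt: the same gilt casting; origin at the centre of its underside, 12 mm below gilt_top, x along its long side (tangential)
- silver: round silver medal, 56 mm across, set in pitch on the plate 85 mm from the axis, a quarter turn counter-clockwise from the knob; origin at the centre of its underside
- copper: square copper plaque, 40 mm, set in pitch on the plate 85 mm from the axis, a quarter turn clockwise from the knob; origin at the centre of its underside
- magnifier: hand magnifier with a round lens in a brass rim and a dark wooden handle, 0.12 kg, 171 mm long; origin on its underside at the place to grip the handle. x points along the handle towards the lens, z up when it lies flat. The handle is 16 mm wide and 18 mm high above the underside, from x = -65 to +19 mm, then a brass ferrule to x = 31 mm; rim from x = 33 to 107 mm, 74 mm across and 8 mm thick
- lens (a point): centre of the lens, 70 mm along x from the magnifier's origin and 4 mm above its underside
- mat: dark green felt mat fixed on the bench, 170 x 240 mm, 4 mm thick; origin at the centre of its underside, long side along its y. The magnifier lies on it at the start, lens towards the turntable's side
- pliers: bystander: small pliers with blue handles, 145 mm long, lying on the bench beyond the turntable
- jar: bystander: jar with black lid, 56 mm across, 62 mm high, standing beyond the turntable and the mat
- brush: bystander: hand brush lying on the bench beyond the mat

How it is judged:
On the way, in this order (a step that is already met when the one before it is completed fails the run):
1. the plate turns by itself, let go, at 0.5 rad/s or more ((velocity of joint plate above 0.5 rad/s or velocity of joint plate below -0.5 rad/s) and contact force between the fingers and turntable below 0.3 N), for 0.3 s.
2. for 6 s on end: lens level (0.3 rad), within 20 mm of the gilt casting's middle seen from above, 35 to 90 mm above its top, while the plate turns untouched at 0.15 rad/s or more ((velocity of joint plate above 0.15 rad/s or velocity of joint plate below -0.15 rad/s) and contact force between the fingers and turntable below 0.3 N and horizontal distance between lens and gilt_top below 0.02 m and z of lens in the frame of gilt_top between 0.035 and 0.09 m and angle between magnifier's own z axis and vertical below 0.3 rad), for 6 s.
3. the magnifier is set down on its mat while still in the fingers (contact force between magnifier and mat above 0.2 N and contact force between the fingers and magnifier above 0.2 N), for 0.1 s.
At the end, for the whole second after the job is handed in: the magnifier lies flat (within 0.12 rad) and still on its mat, its grip point within 60 mm of the mat's centre, let go; the turntable may still be turning (horizontal distance between magnifier and mat below 0.06 m and z of magnifier in the frame of mat between 0 and 0.01 m and angle between magnifier's own z axis and vertical below 0.12 rad and linear speed of magnifier below 0.02 m/s and contact force between the fingers and magnifier below 0.1 N); the robot touches nothing.
It fails at once if a casting is touched (contact force between anything else and gilt above 0.5 N or contact force between anything else and silver above 0.5 N or contact force between anything else and copper above 0.5 N).
It fails at once if the magnifier is brought against the turntable (contact force between magnifier and turntable above 0.5 N).
It fails at once if the plate is spun faster than 2 rad/s (velocity of joint plate above 2 rad/s or velocity of joint plate below -2 rad/s).
It fails at once if the pliers, jar or brush are shifted by more than 30 mm (distance of any of pliers, jar, brush from where it was at the start of the episode above 0.03 m).
It also fails if it takes over 67 s, if anything falls off the work surface, if the arm or the gripper's body presses on something with over 40 N, if the wrist force passes 120 N, or if a joint passes its speed limit or range.

ROBOT

A 7-joint arm with a two-finger parallel gripper is mounted at the origin on the work surface. World frame = base frame: x ahead of the robot, y to its left, z up, the work surface at z = 0. Lengths are in m, angles in rad, forces in N, time in s.
With the tool pointing down it reaches from about 0.425 to 0.925 m from the base axis. Payload 6.8 kg.
Tool frame: the origin (TCP) lies at the very end of the fingers, on their centre line; the grasp point (between the pads) lies bot.grip_depth behind it (bot.grip_depth is the distance from the TCP to the grasp point, in m); z points along the fingers, y is the line along which they close (so a half turn about z gives the same grasp; the last joint's range is limited). The gripper opens to 85 mm and grips with 20 to 120 N. Pads are 22 mm wide; open, the fingers measure 114 mm over their backs; the gripper's body (76 mm by 85 mm) begins 54 mm behind the grasp point. The pads swing forward as they close: fully open they stand 13 mm farther back than shut.
Start: joints at [-1.334, 0.477, 0.022, 1.555, -0.011, 1.109, -0.083], TCP at [0.228, 0.635, 0.231] pointing down, gripper open.
Joint ranges: [-2.96, 2.96], [-0.34, 2.1], [-1.41, 1.46], [0.24, 2.44], [-1.37, 4.51], [0.17, 1.92], [-2.96, 2.96]. Speed limits (rad/s): [2.39, 2.39, 3.14, 3.14, 3.14, 3.14, 3.14].

INTERFACE

Orientations are given as a unit quaternion [w, x, y, z].
In Python, from station import bot gives the robot as it stands.
- The arm moves only by the tool send_rows, never from a script. Its arguments are lists of equal length, an entry for each row: "slide": the shift along the tool's x, y, z in mm, a list of three; "roll": the turn about the tool's z in degrees; "claw": the opening, from 0 (shut) to 1 (fully open). A call has exactly 8 rows; each row is the pose to reach, as a shift and turn from the pose commanded when the call began, along the tool's axes at that moment; what a row does not reach only later rows make up. A row lasts 1/12 s, in which the tool goes at most 41.7 mm and 7.16 degrees, less where a joint would pass 70% of its speed; a pose out of reach is approached as far as the arm can. A call with a gripper value outside its range is refused whole. The fingers move at their own pace and stop on an object; "force" is the grip in N (left out, the last holds). Time passes only in rows, so rows that repeat a pose let the fingers close, or fill a call up. It gives the time, the measured TCP pose, the force, the opening and the grip force at its end, in the units of the state.
- bot.get_obs(): the state, without advancing time (a new reading comes with each control period).
- bot.read_camera(name): name is "scene" or "top" or "wrist"; returns the picture (480x640x3 uint8, red, green, blue); there is no depth.
- bot.camera_model(name): a dict with "camera_matrix" (3x3 intrinsics, pixels), "camera_from_world" (4x4, takes a point from world to camera coordinates). Camera axes: x right, y down, z forward; pixel columns grow to the right and rows downward; lengths in m; the calibration is good to about 2 mm. A picture is of the moment at which its call begins: read the wrist's pose just before it. camera_model takes no time and is no camera call; for the wrist camera it gives the pose at the moment of the call.
- bot.hand_in(): hands the job in; it is judged then, once.
The state is a dict: "t": time; "q": joint angles; "joint_vel": joint speeds; "joint_torque": joint torques, N m; "eef_pos": TCP position; "tool_rot": TCP orientation; "contact_force": force on the tool from outside, world axes, zero at the start; "torque": the same for the moment, N m; "gripper_width": opening from 0.0 (shut) to 1.0 (fully open); "grasp_force": force on a finger pad.
Only numpy, scipy, OpenCV 4.12 (cv2) and the standard library are available. Lean on these libraries where they do the work, as an engineer would, in place of code of your own. Each camera call takes 0.05 s, during which the arm holds its last target. There are 200 camera calls.

## Working session

There is one attempt and no reset: what is moved stays moved. The work goes in short steps, Python scripts to look and compute and a tool call to move; the robot and the scene stay as the last step left them, time stands still between calls to the robot, and variables do not carry over. Pictures are saved under pics/ and viewed, at most 13 in all, crops included, and the job is handed in when it is done.

Besides the shell and the picture viewer there is one more tool, called after "Request:" as a command line: name --pt "numbers of a row" for each row, then --argument value for the rest. send_rows: Moves the arm, as the interface text tells. Its arguments: {"type":"object","properties":{"slide":{"type":"array","items":{"type":"array","items":{"type":"number"}}},"roll":{"type":"array","items":{"type":"number"}},"claw":{"type":"array","items":{"type":"number"}},"force":{"type":"number"}},"required":["slide","roll","claw"]}

```bash
mkdir -p pics; ls; python3 - <<'E'
from station import bot
import cv2,numpy as np
o=bot.get_obs();print(o, bot.grip_depth)
for n in("scene","top"):
    im=bot.read_camera(n);cv2.imwrite(f"pics/{n}0.png",im[:,:,::-1])
    m=bot.camera_model(n);print(n,np.round(m["camera_matrix"],1).tolist(),np.round(m["camera_from_world"],4).tolist())
E
```

```text
pics
{'t': 0.0, 'q': array([-1.33413472,  0.47775781,  0.02233185,  1.55648205, -0.01151224,
        1.10929401, -0.08313425]), 'joint_vel': array([ 0.0011769 , -0.00020608,  0.00040709, -0.00037049, -0.00145628,
       -0.00156357,  0.00117619]), 'joint_torque': array([ 6.27164500e-04, -5.96463668e+01,  1.60892006e+00, -2.81177455e+01,
        1.25754270e-02,  9.45061678e-03, -6.17493470e-06]), 'eef_pos': array([0.22793391, 0.63470783, 0.230341  ]), 'tool_rot': array([-9.63690964e-05,  1.71533906e-01,  9.85177800e-01, -9.01532460e-04]), 'contact_force': array([-0.84777134, -0.56284551,  0.56644336]), 'torque': array([ 0.03455123, -0.0197507 ,  0.0132841 ]), 'grasp_force': 0.0, 'gripper_width': 0.9977943229089701} 0.0187
scene [[493.3, 0.0, 314.9], [0.0, 493.3, 241.8], [0.0, 0.0, 1.0]] [[-0.1431, 0.9897, 0.0031, 0.0417], [0.7535, 0.111, -0.648, -0.4316], [-0.6417, -0.0904, -0.7616, 1.4227], [0.0, 0.0, 0.0, 1.0]]
top [[576.7, 0.0, 322.3], [0.0, 576.7, 248.0], [0.0, 0.0, 1.0]] [[0.0198, -0.9998, -0.0022, 0.0295], [-0.9971, -0.0196, -0.0742, 0.6297], [0.0741, 0.0037, -0.9972, 0.9797], [0.0, 0.0, 0.0, 1.0]]
```

View pics/top0.png

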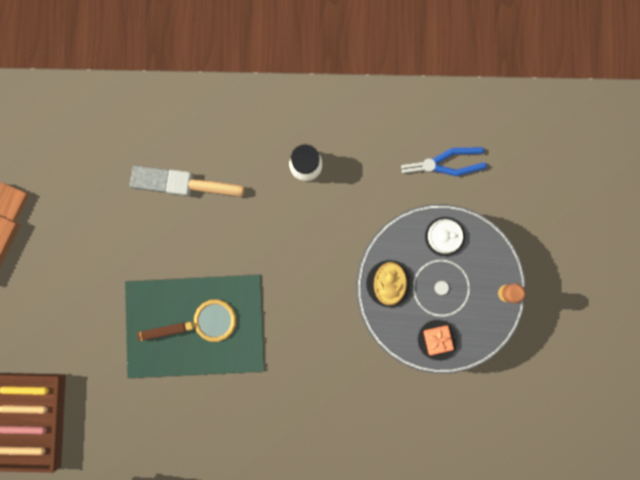

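View pics/scene0.png

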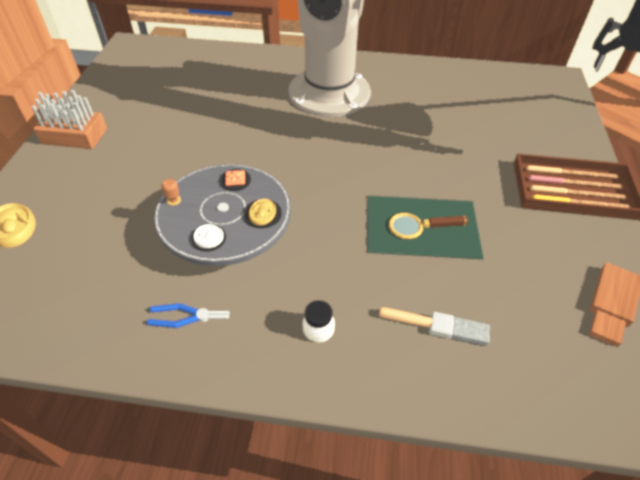

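The top view shows the plate axis at about (441,288), the knob at (511,293), gilt at (390,284), and the magnifier on the mat with its handle at (140-188, 335-326) and lens at (214,321). I'll enlarge the crops to get precise positions.

```bash
cat > h.py <<'E'
import numpy as np
from station import bot
def back(name,u,v,z,m=None):
    m=m or bot.camera_model(name);K=np.array(m["camera_matrix"]);T=np.array(m["camera_from_world"])
    d=T[:3,:3].T@np.linalg.inv(K)@[u,v,1];c=-T[:3,:3].T@T[:3,3]
    return c+d*(z-c[2])/d[2]
def proj(name,p,m=None):
    m=m or bot.camera_model(name);K=np.array(m["camera_matrix"]);T=np.array(m["camera_from_world"])
    q=K@(T[:3,:3]@np.asarray(p)+T[:3,3]);return q[:2]/q[2]
E
python3 - <<'E'
import cv2,numpy as np
im=cv2.imread("pics/top0.png")
a=cv2.resize(im[195:385,345:545],None,fx=3,fy=3,interpolation=cv2.INTER_CUBIC)
b=cv2.resize(im[265:385,115:275],None,fx=4,fy=4,interpolation=cv2.INTER_CUBIC)
for i in range(0,200,20):
  cv2.putText(a,str(345+i),(i*3,8),0,.3,(255,255,255));cv2.line(a,(i*3,8),(i*3,14),(255,255,255))
  if i<190: cv2.putText(a,str(195+i),(0,i*3+4),0,.3,(255,255,255))
for i in range(0,160,20):
  cv2.putText(b,str(115+i),(i*4,8),0,.3,(255,255,255));cv2.line(b,(i*4,8),(i*4,14),(255,255,255))
  if i<120: cv2.putText(b,str(265+i),(0,i*4+4),0,.3,(255,255,255))
cv2.imwrite("pics/a.png",a);cv2.imwrite("pics/b.png",b)
from h import *
# mat mask
bgr=im.astype(int)
mm=((bgr[:,:,1]>bgr[:,:,2]+12)&(bgr[:,:,1]<90)).astype(np.uint8);mm[:, 280:]=0;mm[:250]=0;mm=cv2.morphologyEx(mm,cv2.MORPH_OPEN,np.ones((3,3)))
r=cv2.minAreaRect(cv2.findNonZero(mm));bx=cv2.boxPoints(r)
print("mat",np.round([back("top",*p,.004) for p in bx],4).tolist(),np.round(bx,1).tolist())
g=(bgr[:,:,2]>130)&(bgr[:,:,2]-bgr[:,:,0]>70)&(bgr[:,:,1]-bgr[:,:,0]>35)
gg=g.astype(np.uint8);n,l,s,c=cv2.connectedComponentsWithStats(gg)
for i in range(1,n):
    if s[i][4]>60: print(s[i],c[i])
E
```

```text
mat [[0.4936, 0.1891, 0.004], [0.4937, 0.1856, 0.004], [0.4885, 0.1854, 0.004], [0.4884, 0.1889, 0.004]] [[237.0, 324.0], [239.0, 324.0], [239.0, 327.0], [237.0, 327.0]]
[189 180  54  16 564] [215.78900709 187.05141844]
[  0 183  25  70 916] [  7.88100437 210.12991266]
[ 374  262   32   43 1100] [389.51       283.24090909]
[498 284  26  18 368] [510.62771739 292.80163043]
[185 300  50  42 567] [211.41093474 320.89065256]
[424 326  29  29 608] [437.86677632 339.91940789]
[  0 385  48  11 450] [ 23.79555556 390.28      ]
[  0 405  46   9 365] [ 22.15616438 408.96438356]
[  0 447  44   9 344] [ 20.95930233 450.55813953]
```

View pics/a.png

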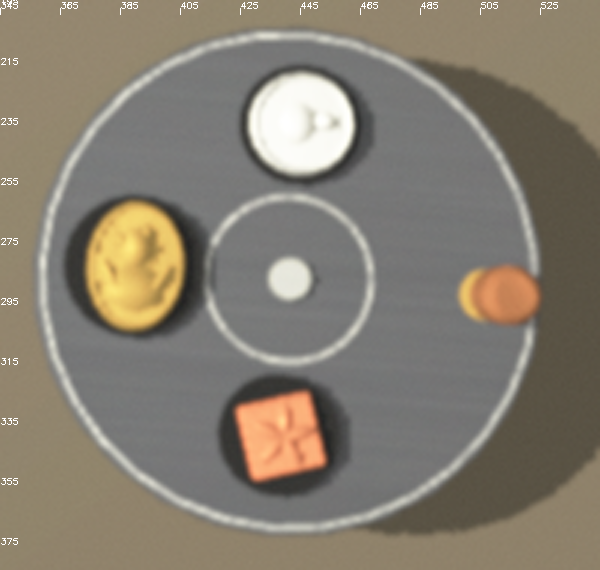

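View pics/b.png

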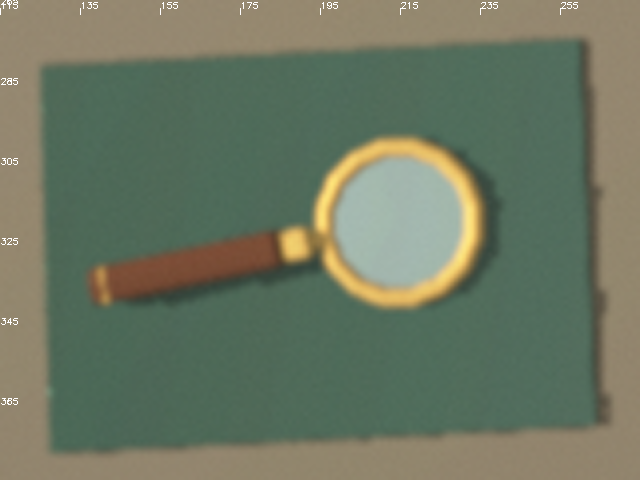

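Crop readings (original pixels): axis (441.7,288.3), knob top (514,293.3), gilt (390,283.3), lens (214.7,320.5), handle end (139,336.3), mat corners (125.5,281),(260.7,275),(264.5,371),(128,378).

```bash
python3 - <<'E'
from h import *
from scipy.spatial.transform import Rotation as R
P=lambda u,v,z:back("top",u,v,z)
ax=P(441.7,288.5,.07);kn=P(514,293.3,.121);gi=P(390,283.3,.088)
print("axis",ax,"knob",kn,np.linalg.norm((kn-ax)[:2]),"gilt",gi,np.linalg.norm((gi-ax)[:2]))
for p in(kn,gi): print(np.degrees(np.arctan2(*(p-ax)[1::-1])))
# joint axis estimate
d=(gi-kn)[:2];print("dist k-g",np.linalg.norm(d),"axis2",kn[:2]+d*108/193)
mat=np.array([P(*c,.004) for c in((125.5,281),(260.7,275),(264.5,371),(128,378))]);print("mat",mat.mean(0),mat)
le=P(214.7,320.5,.011);he=P(139,336.3,.013)
u=(le-he)/np.linalg.norm(le-he);print("lens",le,"end",he,np.linalg.norm(le-he),"dir",np.degrees(np.arctan2(u[1],u[0])),"grip",le-.07*u)
o=bot.get_obs();w,x,y,z=o["tool_rot"];print(R.from_quat([x,y,z,w]).as_matrix().round(3))
E
```

```text
axis [ 0.56244575 -0.15650172  0.07      ] knob [ 0.55679333 -0.25881128  0.121     ] 0.10246558860443852 gilt [ 0.56904398 -0.06911518  0.088     ] 0.08763528748938573
-93.16227389232475
85.68200835504356
dist k-g 0.19009126666672702 axis2 [ 0.56364862 -0.1526601 ]
mat [0.48876469 0.26335863 0.004     ] [[0.56514794 0.38849533 0.004     ]
 [0.58045855 0.14985951 0.004     ]
 [0.41314974 0.1385799  0.004     ]
 [0.39630254 0.37649978 0.004     ]]
lens [0.49935719 0.22719249 0.011     ] end [0.46955746 0.35757925 0.013     ] 0.13376371608709273 dir -77.1262331201063 grip [0.48376267 0.29542529 0.01204662]
[[-0.941  0.338 -0.   ]
 [ 0.338  0.941 -0.002]
 [-0.    -0.002 -1.   ]]
```

Request:
send_rows --pt "-386 -270 0" --pt "-386 -270 0" --pt "-386 -270 0" --pt "-386 -270 0" --pt "-386 -270 0" --pt "-386 -270 0" --pt "-386 -270 0" --pt "-386 -270 0" --roll '[0,-2,-4,-7,-10,-13,-15,-17]' --claw '[1,1,1,1,1,1,1,1]' --force 40

```text
t: 0.77
eef_pos: [0.4213, 0.3611, 0.2311]
tool_rot: [-0.0, 0.023, 1.0, -0.0]
contact_force: [0.9, -0.2, 0.6]
gripper_width: 1.003
grasp_force: 0.0
```

```bash
cat >> h.py <<'E'
from scipy.spatial.transform import Rotation as R
def rot(o):
    w,x,y,z=o["tool_rot"];return R.from_quat([x,y,z,w]).as_matrix()
def delta(target,o=None):
    o=o or bot.get_obs();return np.round(rot(o).T@(np.asarray(target)-o["eef_pos"])*1000,1)
def yang(o): return np.degrees(np.arctan2(rot(o)[1,1],rot(o)[0,1]))
def st():
    o=bot.get_obs();print(round(o["t"],3),"q",o["q"].round(2),"p",o["eef_pos"].round(4),"yang",yang(o).round(2),"z",rot(o)[:,2].round(3),"F",o["contact_force"].round(1),"g",round(o["gripper_width"],3),round(o["grasp_force"],1));return o
E
python3 -c "
from h import *
st();print(delta([.5555,-.262,.2]))"
```

```text
0.767 q [-0.87  0.28  0.06  1.85 -0.02  1.01  0.72] p [0.4213 0.3611 0.2311] yang 87.35 z [-0. -0. -1.] F [ 0.9 -0.2  0.6] g 1.003 0.0
[-162.9 -616.2   31.2]
```

Request:
send_rows --pt "-163 -616 0" --pt "-163 -616 0" --pt "-163 -616 0" --pt "-163 -616 0" --pt "-163 -616 0" --pt "-163 -616 0" --pt "-163 -616 0" --pt "-163 -616 0" --roll '[0,0,0,0,0,0,0,0]' --claw '[1,1,1,1,1,1,1,1]'

```text
t: 1.43
eef_pos: [0.49, 0.0351, 0.2312]
tool_rot: [-0.0, 0.024, 1.0, 0.0]
contact_force: [0.9, 0.0, 0.3]
gripper_width: 1.001
grasp_force: 0.0
```

Request:
send_rows --pt "-80 -295 30" --pt "-80 -295 30" --pt "-80 -295 30" --pt "-80 -295 30" --pt "-80 -295 30" --pt "-80 -295 30" --pt "-80 -295 30" --pt "-80 -295 30" --roll '[0,0,0,0,0,0,0,0]' --claw '[1,1,1,1,1,1,1,1]'

```text
t: 2.1
eef_pos: [0.555, -0.2681, 0.2007]
tool_rot: [-0.0, 0.027, 1.0, -0.002]
contact_force: [-0.5, 0.1, 0.1]
gripper_width: 1.003
grasp_force: 0.0
```

```bash
python3 -c "
from h import *
import cv2
st();print(delta([.5555,-.262,.2]))
m=bot.camera_model('wrist');im=bot.read_camera('wrist');cv2.imwrite('pics/w1.png',im[:,:,::-1])
for p in([.5555,-.262,.121],[.5625,-.155,.07]): print(proj('wrist',p,m))
import pickle;pickle.dump(m,open('w1.pkl','wb'))
"
```

```text
2.1 q [ 0.04  0.43  0.4   1.76 -0.19  0.99  2.04] p [ 0.555  -0.2681  0.2007] yang 86.9 z [-0.001 -0.003 -1.   ] F [-0.5  0.1  0.1] g 1.003 0.0
[-0.2  6.1  0.6]
[327.18527139 246.84393994]
[459.64166386 227.35227814]
```

View pics/w1.png

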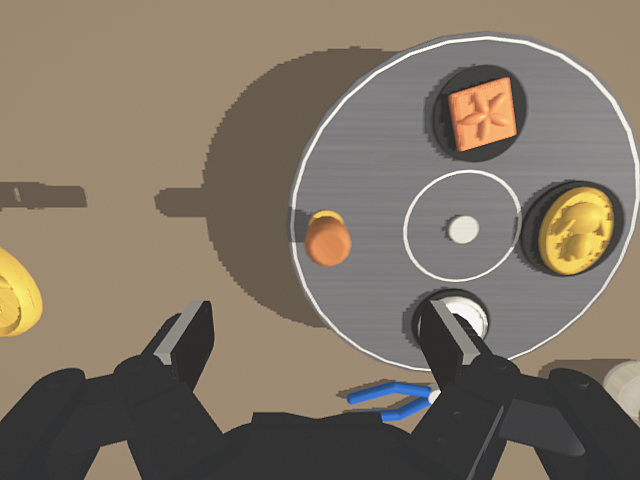

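The wrist view shows the knob top at (328,243), the plate's hub at (463,229) and the gilt top at about (578,231).

```bash
python3 -c "
from h import *
import pickle;m=pickle.load(open('w1.pkl','rb'))
k=back('wrist',328,243,.121,m);a=back('wrist',463,229,.071,m);g=back('wrist',578,231,.088,m);print(k,a,g,np.linalg.norm((k-a)[:2]),np.linalg.norm((g-a)[:2]))
print(np.degrees(np.arctan2(*(k-a)[1::-1])),np.degrees(np.arctan2(*(g-a)[1::-1])))
for p in (k[:2],[.556,-.2625]): print(delta([*p,.083]))
st()
"
```

```text
[ 0.55284265 -0.26134057  0.121     ] [ 0.56370751 -0.15263589  0.071     ] [ 0.56450717 -0.07361021  0.088     ] 0.1092463002898938 0.07902971872265842
-95.7076659057541 89.4202463867238
[  2.4   8.2 117.4]
[ -0.9   7.2 117.4]
2.15 q [ 0.04  0.43  0.4   1.76 -0.19  0.99  2.04] p [ 0.5549 -0.2691  0.2005] yang 86.79 z [-0.001 -0.004 -1.   ] F [ 0.9 -1.8 -0.1] g 0.997 0.0
```

Request:
send_rows --pt "0.6 7.7 10" --pt "0.6 7.7 30" --pt "0.6 7.7 50" --pt "0.6 7.7 70" --pt "0.6 7.7 90" --pt "0.6 7.7 105" --pt "0.6 7.7 117" --pt "0.6 7.7 117" --roll '[0,0,0,0,0,0,0,0]' --claw '[1,1,1,1,1,1,0.8,0.6]' --force 20

```text
t: 2.82
eef_pos: [0.5541, -0.2504, 0.0813]
tool_rot: [-0.002, 0.023, 1.0, 0.001]
contact_force: [0.1, 0.2, -0.4]
gripper_width: 0.75
grasp_force: 0.0
```

Request:
send_rows --pt "0 0 0" --pt "0 0 0" --pt "0 0 0" --pt "0 0 0" --pt "0 0 0" --pt "0 0 0" --pt "0 0 0" --pt "0 0 0" --roll '[0,0,0,0,0,0,0,0]' --claw '[0.5,0.45,0.4,0.35,0.3,0.3,0.3,0.3]' --force 20

```text
t: 3.48
eef_pos: [0.5557, -0.2604, 0.0864]
tool_rot: [0.002, 0.026, 1.0, -0.004]
contact_force: [-0.8, -13.5, -2.8]
gripper_width: 0.356
grasp_force: 20.0
```

```bash
python3 -c "
from h import *
st()"
```

```text
3.483 q [ 0.07  0.56  0.35  1.85 -0.26  0.77  2.08] p [ 0.5557 -0.2604  0.0864] yang 86.97 z [ 0.004 -0.008 -1.   ] F [ -0.8 -13.5  -2.8] g 0.356 20.0
```

```bash
python3 -c "
from h import *
r=108;b=np.radians(1.2);T=np.array([np.cos(b),np.sin(b)]);N=np.array([-np.sin(b),np.cos(b)])
t=np.arange(0,33)/12;w=1.0;ta=16/12
th=np.where(t<ta,.5*w/ta*t*t,w*(t-ta/2))
for c in range(4):
  d=th[8*c+1:8*c+9]-th[8*c]
  print([[round(v,1) for v in r*np.sin(x)*T+r*(1-np.cos(x))*N] for x in d],np.degrees(d).round(1).tolist())
"
```

```text
[[np.float64(0.3), np.float64(0.0)], [np.float64(1.1), np.float64(0.0)], [np.float64(2.5), np.float64(0.1)], [np.float64(4.5), np.float64(0.2)], [np.float64(7.0), np.float64(0.4)], [np.float64(10.1), np.float64(0.7)], [np.float64(13.7), np.float64(1.2)], [np.float64(17.9), np.float64(1.9)]] [0.1, 0.6, 1.3, 2.4, 3.7, 5.4, 7.3, 9.5]
[[np.float64(4.8), np.float64(0.2)], [np.float64(10.1), np.float64(0.7)], [np.float64(15.9), np.float64(1.5)], [np.float64(22.3), np.float64(2.8)], [np.float64(29.1), np.float64(4.6)], [np.float64(36.3), np.float64(7.1)], [np.float64(43.8), np.float64(10.3)], [np.float64(51.5), np.float64(14.3)]] [2.5, 5.4, 8.5, 11.9, 15.7, 19.7, 24.0, 28.6]
[[np.float64(9.0), np.float64(0.6)], [np.float64(17.9), np.float64(1.9)], [np.float64(26.6), np.float64(3.9)], [np.float64(35.2), np.float64(6.7)], [np.float64(43.5), np.float64(10.2)], [np.float64(51.5), np.float64(14.3)], [np.float64(59.1), np.float64(19.1)], [np.float64(66.3), np.float64(24.5)]] [4.8, 9.5, 14.3, 19.1, 23.9, 28.6, 33.4, 38.2]
[[np.float64(9.0), np.float64(0.6)], [np.float64(17.9), np.float64(1.9)], [np.float64(26.6), np.float64(3.9)], [np.float64(35.2), np.float64(6.7)], [np.float64(43.5), np.float64(10.2)], [np.float64(51.5), np.float64(14.3)], [np.float64(59.1), np.float64(19.1)], [np.float64(66.3), np.float64(24.5)]] [4.8, 9.5, 14.3, 19.1, 23.9, 28.6, 33.4, 38.2]
```

Request:
send_rows --pt "0.3 -3 0" --pt "1.1 -6.5 0" --pt "2.5 -6.4 0" --pt "4.5 -6.3 0" --pt "7.0 -6.1 0" --pt "10.1 -5.8 0" --pt "13.7 -5.3 0" --pt "17.9 -4.6 0" --roll '[0.1,0.6,1.3,2.4,3.7,5.4,7.3,9.5]' --claw '[0.3,0.3,0.3,0.3,0.3,0.3,0.3,0.3]'

```text
t: 4.15
eef_pos: [0.539, -0.2579, 0.0863]
tool_rot: [0.002, 0.107, 0.994, -0.0]
contact_force: [-1.1, -1.7, 6.5]
gripper_width: 0.356
grasp_force: 20.3
```

```bash
python3 -c "
from h import *
o=st();p=o['eef_pos'][:2]-[.5637,-.1527];print(np.linalg.norm(p),np.degrees(np.arctan2(p[1],p[0])));f=o['contact_force'];print('in tool',rot(o).T@f)"
```

```text
4.15 q [ 0.05  0.55  0.39  1.89 -0.29  0.76  1.96] p [ 0.539  -0.2579  0.0863] yang 77.67 z [ 0.003 -0.001 -1.   ] F [-1.1 -1.7  6.5] g 0.356 20.3
0.10807201665488597 -103.23059177301249
in tool [ 0.66661214 -1.92058392 -6.48006698]
```

Request:
send_rows --pt "4.8 0.2 0" --pt "10.1 0.7 0" --pt "15.9 1.5 0" --pt "22.3 2.8 0" --pt "29.1 4.6 0" --pt "36.3 7.1 0" --pt "43.8 10.3 0" --pt "51.5 14.3 0" --roll '[2.5,5.4,8.5,11.9,15.7,19.7,24.0,28.6]' --claw '[0.3,0.3,0.3,0.3,0.3,0.3,0.3,0.3]'

```text
t: 4.82
eef_pos: [0.4913, -0.2332, 0.0863]
tool_rot: [0.002, 0.351, 0.936, 0.0]
contact_force: [-2.4, -0.0, 9.4]
gripper_width: 0.353
grasp_force: 20.4
```

Request:
send_rows --pt "9.0 0.6 0" --pt "17.9 1.9 0" --pt "26.6 3.9 0" --pt "35.2 6.7 0" --pt "43.5 10.2 0" --pt "51.5 14.3 0" --pt "59.1 19.1 0" --pt "66.3 24.5 0" --roll '[4.8,9.5,14.3,19.1,23.9,28.6,33.4,38.2]' --claw '[0.3,0.3,1,1,1,1,1,1]'

```text
t: 5.48
eef_pos: [0.4567, -0.1695, 0.085]
tool_rot: [0.0, 0.638, 0.77, 0.001]
contact_force: [-0.9, -0.5, -0.2]
gripper_width: 0.999
grasp_force: 0.0
```

Request:
send_rows --pt "9.0 0.6 -5" --pt "17.9 1.9 -25" --pt "26.6 3.9 -50" --pt "34 6.5 -75" --pt "39 8.5 -95" --pt "42 10 -110" --pt "43 10.5 -120" --pt "43 10.5 -120" --roll '[4.8,9.5,14.3,18,18,18,18,18]' --claw '[1,1,1,1,1,1,1,1]'

```text
t: 6.15
eef_pos: [0.46, -0.1258, 0.2062]
tool_rot: [0.001, 0.749, 0.663, 0.002]
contact_force: [0.2, 0.9, -0.1]
gripper_width: 0.997
grasp_force: 0.0
```

```bash
python3 -c "
from h import *
o=st();print(delta([.4845,.2945,.15]))"
```

```text
6.15 q [-0.74  0.28  1.05  2.09 -0.31  0.93  0.36] p [ 0.46   -0.1258  0.2062] yang -6.98 z [ 0.004  0.002 -1.   ] F [ 0.2  0.9 -0.1] g 0.997 0.0
[420. -27.  57.]
```

Request:
send_rows --pt "420 -27 6" --pt "420 -27 6" --pt "420 -27 6" --pt "420 -27 6" --pt "420 -27 6" --pt "420 -27 6" --pt "420 -27 6" --pt "420 -27 6" --roll '[0,-3,-6,-9,-12,-15,-18,-20]' --claw '[1,1,1,1,1,1,1,1]'

```text
t: 6.82
eef_pos: [0.4773, 0.2083, 0.1987]
tool_rot: [-0.001, 0.622, 0.783, -0.0]
contact_force: [1.5, -0.5, 0.2]
gripper_width: 1.002
grasp_force: 0.0
```

```bash
python3 -c "
from h import *
import cv2
o=st();print(delta([.4845,.2945,.2]))
im=bot.read_camera('top');np.save('t_%.3f.npy'%o['t'],im);cv2.imwrite('pics/t1.png',im[:,:,::-1])"
```

```text
6.817 q [-1.23  0.35  0.88  2.   -0.33  0.94  0.04] p [0.4773 0.2083 0.1987] yang 13.09 z [-0.001  0.001 -1.   ] F [ 1.5 -0.5  0.2] g 1.002 0.0
[82.3 26.6 -1.2]
```

View pics/t1.png

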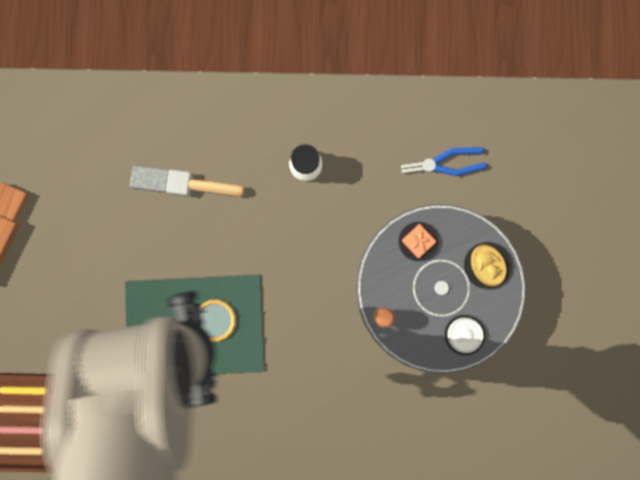

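Request:
send_rows --pt "40 13 0" --pt "82 27 0" --pt "82 27 20" --pt "82 27 40" --pt "82 27 60" --pt "82 27 60" --pt "82 27 60" --pt "82 27 60" --roll '[0,0,0,0,0,0,0,0]' --claw '[1,1,1,1,1,1,1,1]'

```text
t: 7.53
eef_pos: [0.4866, 0.2919, 0.1401]
tool_rot: [0.0, 0.623, 0.782, 0.0]
contact_force: [0.1, 0.4, -0.6]
gripper_width: 1.002
grasp_force: 0.0
```

```bash
cat >> h.py <<'E'
import cv2,glob
AX=np.array([.5625,-.156])
def gang(im,m):
    h=cv2.cvtColor(im,cv2.COLOR_RGB2HSV).astype(int);k=((h[...,0]>14)&(h[...,0]<32)&(h[...,1]>110)&(h[...,2]>110)).astype(np.uint8)
    k[:200]=0;k[380:]=0;k[:,:350]=0;k[:,530:]=0
    n,l,s,c=cv2.connectedComponentsWithStats(k);i=1+np.argmax(s[1:,4])
    hull=cv2.convexHull(np.argwhere(l==i)[:,::-1].astype(np.int32));M=cv2.moments(hull)
    p=back('top',M['m10']/M['m00'],M['m01']/M['m00'],.088,m)[:2]-AX
    return np.arctan2(p[1],p[0]),np.linalg.norm(p),s[i,4]
def look():
    t=bot.get_obs()["t"];im=bot.read_camera('top');np.save('t_%.3f.npy'%t,im)
def meas():
    m=bot.camera_model('top')
    r=[]
    for f in sorted(glob.glob('t_*.npy'),key=lambda f:float(f[2:-4])):
        r.append((float(f[2:-4]),*gang(np.load(f),m)))
    return np.array(r)
E
python3 -c "
from h import *
import pickle
look()
o=st();print(delta([.4845,.2945,.14]))
m=bot.camera_model('wrist');im=bot.read_camera('wrist');cv2.imwrite('pics/w2.png',im[:,:,::-1]);pickle.dump(m,open('w2.pkl','wb'))
print(meas());print(proj('wrist',[.4838,.2954,.013],m),proj('wrist',[.4994,.2272,.008],m))"
```

```text
7.583 q [-1.23  0.51  0.77  1.94 -0.46  0.87  0.01] p [0.4868 0.2921 0.1405] yang 12.89 z [ 0.001  0.001 -1.   ] F [ 0.3  0.2 -0.2] g 1.0 0.0
[ 2.8 -1.8  0.5]
[[ 6.81700000e+00 -1.06567100e+00  8.17879174e-02  1.17300000e+03]
 [ 7.53300000e+00 -1.77044508e+00  8.04546309e-02  1.19100000e+03]]
[314.45749504 220.61532839] [314.62556856 297.86186424]
```

View pics/w2.png

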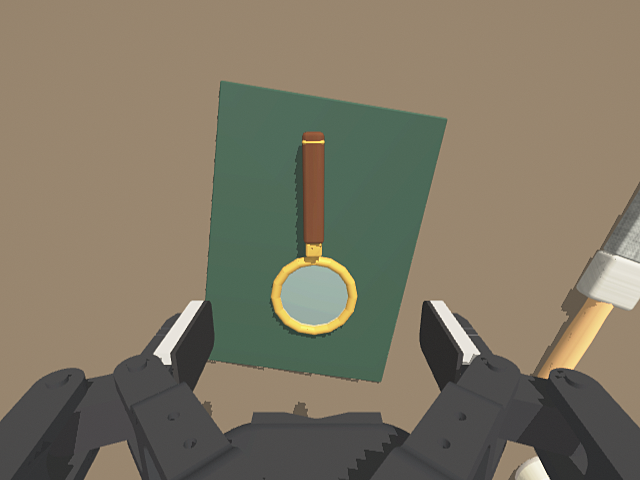

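The wrist view shows the handle vertical, from (313.5,133) to (314.5,244), with the lens centre at (314.5,295). The handle is already aligned with the fingers.

```bash
python3 -c "
from h import *
import pickle;m=pickle.load(open('w2.pkl','rb'))
le=back('wrist',314.5,295,.011,m);e=back('wrist',313.5,133,.013,m);h=back('wrist',314.3,244,.022,m)
u=(le-e)[:2];L=np.linalg.norm(u);u/=L;print(le,e,h,L,np.degrees(np.arctan2(u[1],u[0])))
g=le[:2]-.07*u;print('grip',g,e[:2]+.065*u)
c=np.array([back('wrist',*p,.004,m) for p in((221,82),(447,120),(380.5,382),(207,361))]);print('mat',c,c.mean(0))
o=st();print(delta([*g,.008],o))"
```

```text
[0.49836697 0.2313093  0.011     ] [0.46846516 0.35984452 0.013     ] [0.48733132 0.27941217 0.022     ] 0.13196749619996592 -76.90392248381096
grip [0.48250605 0.2994887 ] [0.48319316 0.29653507]
mat [[0.39523945 0.37935141 0.004     ]
 [0.56374833 0.39098711 0.004     ]
 [0.58015172 0.15294688 0.004     ]
 [0.41706532 0.13991963 0.004     ]] [0.48905121 0.26580126 0.004     ]
7.633 q [-1.23  0.51  0.77  1.94 -0.46  0.87  0.01] p [0.4869 0.2924 0.1407] yang 12.9 z [ 0.001  0.001 -1.   ] F [ 0.4 -0.1  1.4] g 0.999 0.0
[  7.8  -2.9 132.7]
```

Request:
send_rows --pt "7 -3 30" --pt "7 -3 60" --pt "7 -3 90" --pt "7 -3 112" --pt "7 -3 124" --pt "7 -3 130" --pt "7 -3 131.5" --pt "7 -3 131.5" --roll '[0,0,0,0,0,0,0,0]' --claw '[1,1,0.9,0.8,0.7,0.6,0.5,0.4]' --force 60

```text
t: 8.3
eef_pos: [0.4824, 0.2988, 0.009]
tool_rot: [0.0, 0.623, 0.782, 0.001]
contact_force: [0.2, 0.1, -0.1]
gripper_width: 0.407
grasp_force: 0.0
```

Request:
send_rows --pt "0 0 0" --pt "0 0 0" --pt "0 0 0" --pt "0 0 0" --pt "0 0 0" --pt "0 0 0" --pt "0 0 0" --pt "0 0 0" --roll '[0,0,0,0,0,0,0,0]' --claw '[0.3,0.2,0.1,0.1,0.1,0.1,0.1,0.1]' --force 60

```text
t: 8.97
eef_pos: [0.4825, 0.2991, 0.0095]
tool_rot: [0.0, 0.623, 0.782, 0.001]
contact_force: [-0.7, -0.5, 4.9]
gripper_width: 0.168
grasp_force: 59.2
```

```bash
python3 -c "
from h import *
o=st();look();print(meas())"
```

```text
8.967 q [-1.11  0.7   0.59  2.   -0.64  0.64  0.14] p [0.4825 0.2991 0.0095] yang 12.95 z [ 0.002  0.002 -1.   ] F [-0.7 -0.5  4.9] g 0.168 59.2
[[ 6.81700000e+00 -1.06567100e+00  8.17879174e-02  1.17300000e+03]
 [ 7.53300000e+00 -1.77044508e+00  8.04546309e-02  1.19100000e+03]
 [ 8.96700000e+00 -3.11778461e+00  8.23730541e-02  1.15700000e+03]]
```

Request:
send_rows --pt "0 0 -5" --pt "0 0 -20" --pt "0 0 -45" --pt "0 0 -70" --pt "0 0 -95" --pt "0 0 -120" --pt "0 0 -138" --pt "0 0 -146" --roll '[0,0,0,0,0,0,0,0]' --claw '[0.1,0.1,0.1,0.1,0.1,0.1,0.1,0.1]'

```text
t: 9.68
eef_pos: [0.4827, 0.299, 0.1571]
tool_rot: [0.0, 0.623, 0.782, 0.002]
contact_force: [-0.2, -0.4, -1.0]
gripper_width: 0.168
grasp_force: 58.7
```

```bash
python3 -c "
from h import *
import pickle
look()
m=bot.camera_model('wrist');o=st();im=bot.read_camera('wrist');cv2.imwrite('pics/w3.png',im[:,:,::-1]);pickle.dump(m,open('w3.pkl','wb'))
u=rot(o)[:,0]*-1;print(u,o['eef_pos']+.07*u+[0,0,-.0015]);print(proj('wrist',o['eef_pos']+.07*u+[0,0,-.0015],m))
print(meas(),delta([.5479,.0005,.155],o))"
```

```text
9.733 q [-1.26  0.49  0.8   1.93 -0.45  0.9  -0.02] p [0.4828 0.2992 0.1572] yang 12.93 z [ 0.003  0.003 -1.   ] F [ 1.6  0.  -0.6] g 0.165 58.7
[ 0.22375183 -0.97464254 -0.00265195] [0.49848044 0.23102084 0.15549798]
[318.2729834  423.79195626]
[[ 6.81700000e+00 -1.06567100e+00  8.17879174e-02  1.17300000e+03]
 [ 7.53300000e+00 -1.77044508e+00  8.04546309e-02  1.19100000e+03]
 [ 8.96700000e+00 -3.11778461e+00  8.23730541e-02  1.15700000e+03]
 [ 9.68300000e+00  2.52138541e+00  8.45651762e-02  1.13300000e+03]] [-305.7   -3.4    1.4]
```

View pics/w3.png

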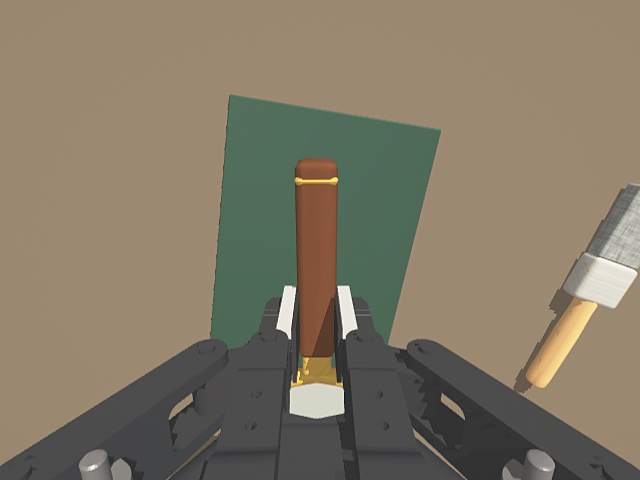

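Request:
send_rows --pt "-25 -0.3 0" --pt "-65 -1 0" --pt "-105 -1.5 0" --pt "-145 -2 0" --pt "-185 -2.5 0" --pt "-225 -3 0" --pt "-255 -3.2 0" --pt "-275 -3.4 0" --roll '[0,0,0,0,0,0,0,0]' --claw '[0.1,0.1,0.1,0.1,0.1,0.1,0.1,0.1]'

```text
t: 10.45
eef_pos: [0.5391, 0.0255, 0.153]
tool_rot: [-0.0, 0.625, 0.781, -0.001]
contact_force: [-0.5, -0.0, -1.5]
gripper_width: 0.166
grasp_force: 58.7
```

```bash
cat >> h.py <<'E'
from scipy.optimize import least_squares
from scipy.integrate import odeint
def fit(r):
    t=r[:,0];a=np.unwrap(r[:,1])
    # pick unwrap consistent with about -0.95 rad/s
    a=r[:,1].copy()
    for i in range(1,len(a)):
        e=a[i-1]-.93*(t[i]-t[i-1]);a[i]+=2*np.pi*np.round((e-a[i])/(2*np.pi))
    def th(p,x): # omega' = -k*(w) - c, c/k ratio .25
        ph,w,k=p;x=np.asarray(x)-t[-1];s=.25
        return ph+(-(w+s)*(1-np.exp(-k*x))/k+s*x)
    f=least_squares(lambda p:np.r_[(th(p,t)-a)/.02,(p[2]-.022)/.005],[a[-1],.9,.022])
    return (lambda x:th(f.x,x)),f.x,(th(f.x,t)-a)
E
python3 -c "
from h import *
import pickle
look();o=st();r=meas();print(r);f,p,e=fit(r);print(p,e.round(3))
m=pickle.load(open('w3.pkl','rb'))
E=np.array([.4828,.2992,.1572]);u=np.array([.2238,-.9746,-.0027])
for dz in(-.003,.005,.012):print(proj('wrist',E-.065*u+[0,0,dz],m))"
```

```text
10.5 q [-0.79  0.45  0.82  1.99 -0.43  0.87  0.48] p [0.5396 0.0221 0.1535] yang 12.49 z [-0.    -0.003 -1.   ] F [ 0.3 -4.2 -0. ] g 0.164 58.6
[[ 6.81700000e+00 -1.06567100e+00  8.17879174e-02  1.17300000e+03]
 [ 7.53300000e+00 -1.77044508e+00  8.04546309e-02  1.19100000e+03]
 [ 8.96700000e+00 -3.11778461e+00  8.23730541e-02  1.15700000e+03]
 [ 9.68300000e+00  2.52138541e+00  8.45651762e-02  1.13300000e+03]
 [ 1.04500000e+01  1.94102931e+00  7.78068264e-02  5.29000000e+02]]
[-4.38757319  0.85126815  0.02799475] [-0.019  0.001  0.027  0.036 -0.045]
[318.62110774 153.71782483]
[318.83927536 155.34689106]
[319.05137388 156.93063903]
```

```bash
cat >> h.py <<'E'
AREA={}
def blobs(im,m):
    h=cv2.cvtColor(im,cv2.COLOR_RGB2HSV).astype(int);H,S,V=h[...,0],h[...,1],h[...,2]
    out={}
    for n,k,off,z,ar in(("g",(H>14)&(H<32)&(S>110)&(V>110),0,.088,1050),("c",((H<14)|(H>175))&(S>90)&(V>130),-np.pi/2,.085,500),("s",(S<40)&(V>170),np.pi/2,.085,700)):
        k=k.astype(np.uint8);k[:200]=0;k[380:]=0;k[:,:350]=0;k[:,530:]=0
        _,l,s,c=cv2.connectedComponentsWithStats(k)
        if len(s)<2: continue
        i=1+np.argmax(s[1:,4])
        hull=cv2.convexHull(np.argwhere(l==i)[:,::-1].astype(np.int32));M=cv2.moments(hull)
        if M['m00']<1:continue
        p=back('top',M['m10']/M['m00'],M['m01']/M['m00'],z,m)[:2]
        out[n]=(p,off,M['m00'],ar)
    return out
def meas3(AX=AX,verbose=True):
    m=bot.camera_model('top');R_=[]
    for f in sorted(glob.glob('t_*.npy'),key=lambda f:float(f[2:-4])):
        b=blobs(np.load(f),m);t=float(f[2:-4]);row=[]
        for n,(p,off,a,ar) in b.items():
            d=p-AX;row.append((n,np.angle(np.exp(1j*(np.arctan2(d[1],d[0])+off))),np.linalg.norm(d),a))
        if verbose:print(t,[(n,round(x,3),round(y,4),round(z)) for n,x,y,z in row])
        R_.append((t,row,b))
    return R_
E
python3 -c "
from h import *
meas3()"
```

```text
6.817 [('g', np.float64(-1.066), np.float64(0.0818), 1140), ('c', np.float64(-1.081), np.float64(0.0873), 643), ('s', np.float64(-1.115), np.float64(0.0804), 856)]
7.533 [('g', np.float64(-1.77), np.float64(0.0805), 1155), ('c', np.float64(-1.74), np.float64(0.0855), 654), ('s', np.float64(-1.816), np.float64(0.0821), 830)]
8.967 [('g', np.float64(-3.118), np.float64(0.0824), 1118), ('c', np.float64(-3.06), np.float64(0.0818), 676), ('s', np.float64(-3.1), np.float64(0.0876), 906)]
9.683 [('g', np.float64(2.521), np.float64(0.0846), 1101), ('c', np.float64(2.57), np.float64(0.0813), 688), ('s', np.float64(2.576), np.float64(0.088), 900)]
10.45 [('g', np.float64(1.941), np.float64(0.0778), 632), ('c', np.float64(1.889), np.float64(0.0828), 605), ('s', np.float64(1.941), np.float64(0.0871), 886)]
```

Request:
send_rows --pt "0 0 0" --pt "0 0 0" --pt "0 0 0" --pt "0 0 0" --pt "0 0 0" --pt "0 0 0" --pt "0 0 0" --pt "0 0 0" --roll '[0,0,0,0,0,0,0,0]' --claw '[0.1,0.1,0.1,0.1,0.1,0.1,0.1,0.1]'

```text
t: 11.17
eef_pos: [0.5398, 0.0301, 0.1541]
tool_rot: [-0.0, 0.623, 0.782, 0.0]
contact_force: [0.1, -0.4, -1.1]
gripper_width: 0.166
grasp_force: 58.6
```

```bash
cat >> h.py <<'E'
def jfit():
    D=[(t,p,off) for t,_,b in meas3(verbose=False) for n,(p,off,a,ar) in b.items() if a>{'g':1080,'c':630,'s':810}[n]]
    T=np.array([d[0] for d in D]);P=np.array([d[1] for d in D]);O=np.array([d[2] for d in D]);s=.25;tr=T.max()
    def th(q,x):
        x=np.asarray(x)-tr;return q[0]-(q[1]+s)*(1-np.exp(-q[2]*x))/q[2]+s*x
    def res(q):
        a=th(q,T)-O;m=q[3:5]+q[5]*np.c_[np.cos(a),np.sin(a)]
        return np.r_[((P-m)/.0015).ravel(),(q[2]-.022)/.004,(q[5]-.0835)/.002]
    a=[np.arctan2(*(D[-1][1]-AX)[::-1])+D[-1][2],.9,.022,*AX,.083]
    f=least_squares(res,a,loss='soft_l1');return (lambda x:th(f.x,x)),f.x,res(f.x)*.0015,tr
E
python3 -c "
from h import *
look();o=st();meas3();f,q,e,tr=jfit();print(q,tr,(e*1000).round(1))"
```

```text
11.217 q [-0.8   0.45  0.81  1.99 -0.43  0.87  0.47] p [0.5398 0.03   0.1541] yang 12.96 z [ 0.  0. -1.] F [-0.7 -0.3 -1.4] g 0.165 58.6
6.817 [('g', np.float64(-1.066), np.float64(0.0818), 1140), ('c', np.float64(-1.081), np.float64(0.0873), 643), ('s', np.float64(-1.115), np.float64(0.0804), 856)]
7.533 [('g', np.float64(-1.77), np.float64(0.0805), 1155), ('c', np.float64(-1.74), np.float64(0.0855), 654), ('s', np.float64(-1.816), np.float64(0.0821), 830)]
8.967 [('g', np.float64(-3.118), np.float64(0.0824), 1118), ('c', np.float64(-3.06), np.float64(0.0818), 676), ('s', np.float64(-3.1), np.float64(0.0876), 906)]
9.683 [('g', np.float64(2.521), np.float64(0.0846), 1101), ('c', np.float64(2.57), np.float64(0.0813), 688), ('s', np.float64(2.576), np.float64(0.088), 900)]
10.45 [('g', np.float64(1.941), np.float64(0.0778), 632), ('c', np.float64(1.889), np.float64(0.0828), 605), ('s', np.float64(1.941), np.float64(0.0871), 886)]
11.167 [('g', np.float64(1.347), np.float64(0.0842), 1146), ('c', np.float64(1.275), np.float64(0.0848), 632), ('s', np.float64(1.351), np.float64(0.0854), 896)]
[ 1.31409379  0.82867099  0.0247182   0.56416815 -0.1529988   0.08414837] 11.167 [-0.   0.5  0.3  0.1  1.2 -0.4 -0.5  0.5  0.2 -0.2  1.1 -0.3 -0.   0.2
 -0.1 -0.6 -0.1  0.6  0.5  0.9 -0.4 -0.4  0.2  0.4  0.3  0.2 -4.4 -2.3
 -1.4  0.3  0.3 -0.3  1.   0.5]
```

```bash
cat >> h.py <<'E'
def plan(t0,ncalls,cmd0,blend=8,lead=0.,yaw=12.96,corr=(0,0)):
    f,q,e,tr=jfit();y=np.radians(yaw);xt=np.array([-np.sin(y),np.cos(y)]);yt=np.array([np.cos(y),np.sin(y)])
    def tg(t):
        a=f(t+lead);return q[3:5]+.07*xt+.085*np.array([np.cos(a),np.sin(a)])+np.array(corr)
    c0=np.array(cmd0);d0=c0-tg(t0);c=c0
    for k in range(ncalls):
        rows=[]
        for i in range(1,9):
            n=8*k+i;p=tg(t0+n/12)+d0*max(0,1-n/blend)
            rows.append([round(float(xt@(p-c))*1,4)*1000,round(float(yt@(p-c)),4)*1000,0])
        rows=[[round(v,1) for v in r] for r in rows]
        c=c+xt*rows[-1][0]/1000+yt*rows[-1][1]/1000   # follow the rounded command
        print(round(t0+8*(k+1)/12,3),rows,"end",c.round(4))
E
python3 -c "
from h import *
plan(11.217,2,[.5398,.0300],blend=8)"
```

```text
11.884 [[-8.1, 8.1, 0], [-16.6, 16.0, 0], [-25.3, 23.6, 0], [-34.4, 31.0, 0], [-43.7, 38.0, 0], [-53.2, 44.8, 0], [-63.0, 51.2, 0], [-73.0, 57.3, 0]] end [ 0.612  -0.0283]
12.55 [[-5.1, 2.5, 0], [-10.4, 4.8, 0], [-15.7, 6.6, 0], [-21.2, 8.1, 0], [-26.8, 9.2, 0], [-32.4, 10.0, 0], [-38.0, 10.4, 0], [-43.6, 10.4, 0]] end [ 0.6319 -0.0684]
```

Request:
send_rows --pt "-8 8 0" --pt "-16.5 16 0" --pt "-25.5 23.5 0" --pt "-34.5 31 0" --pt "-43.5 38 0" --pt "-53 45 0" --pt "-63 51 0" --pt "-73 57.5 0" --roll '[0,0,0,0,0,0,0,0]' --claw '[0.1,0.1,0.1,0.1,0.1,0.1,0.1,0.1]'

```text
t: 11.88
eef_pos: [0.613, -0.0298, 0.1539]
tool_rot: [-0.0, 0.623, 0.782, -0.0]
contact_force: [-0.1, 0.1, -0.5]
gripper_width: 0.17
grasp_force: 58.7
```

Request:
send_rows --pt "-5 2.5 0" --pt "-10.5 5 0" --pt "-15.5 6.5 0" --pt "-21 8 0" --pt "-27 9 0" --pt "-32.5 10 0" --pt "-38 10.5 0" --pt "-43.5 10.5 0" --roll '[0,0,0,0,0,0,0,0]' --claw '[0.1,0.1,0.1,0.1,0.1,0.1,0.1,0.1]'

```text
t: 12.55
eef_pos: [0.6323, -0.069, 0.1541]
tool_rot: [0.0, 0.623, 0.782, 0.0]
contact_force: [-0.2, -0.1, -0.8]
gripper_width: 0.171
grasp_force: 58.6
```

```bash
python3 -c "
from h import *
o=st();look();meas3();f,q,e,tr=jfit();print(q,tr)
a=f(o['t']);print('gilt',q[3:5]+.085*np.array([np.cos(a),np.sin(a)]),'lens',o['eef_pos']-rot(o)[:,0]*.07)
im=bot.read_camera('scene');cv2.imwrite('pics/s1.png',cv2.resize(im[150:290,100:320,::-1],None,fx=3,fy=3))
plan(bot.get_obs()['t'],5,[.6319,-.0684],blend=4)"
```

```text
12.55 q [-0.52  0.6   0.76  1.76 -0.49  0.98  0.66] p [ 0.6323 -0.069   0.1541] yang 12.95 z [ 0.  0. -1.] F [-0.2 -0.1 -0.8] g 0.171 58.6
6.817 [('g', np.float64(-1.066), np.float64(0.0818), 1140), ('c', np.float64(-1.081), np.float64(0.0873), 643), ('s', np.float64(-1.115), np.float64(0.0804), 856)]
7.533 [('g', np.float64(-1.77), np.float64(0.0805), 1155), ('c', np.float64(-1.74), np.float64(0.0855), 654), ('s', np.float64(-1.816), np.float64(0.0821), 830)]
8.967 [('g', np.float64(-3.118), np.float64(0.0824), 1118), ('c', np.float64(-3.06), np.float64(0.0818), 676), ('s', np.float64(-3.1), np.float64(0.0876), 906)]
9.683 [('g', np.float64(2.521), np.float64(0.0846), 1101), ('c', np.float64(2.57), np.float64(0.0813), 688), ('s', np.float64(2.576), np.float64(0.088), 900)]
10.45 [('g', np.float64(1.941), np.float64(0.0778), 632), ('c', np.float64(1.889), np.float64(0.0828), 605), ('s', np.float64(1.941), np.float64(0.0871), 886)]
11.167 [('g', np.float64(1.347), np.float64(0.0842), 1146), ('c', np.float64(1.275), np.float64(0.0848), 632), ('s', np.float64(1.351), np.float64(0.0854),
[... 482 characters left out ...]
.6266 -0.1184]
13.983 [[-4.3, -3.4, 0], [-8.4, -7.1, 0], [-12.2, -10.9, 0], [-15.8, -15.0, 0], [-19.0, -19.3, 0], [-22.0, -23.8, 0], [-24.7, -28.5, 0], [-27.1, -33.3, 0]] end [ 0.6002 -0.1522]
14.65 [[-2.0, -4.9, 0], [-3.8, -10.0, 0], [-5.2, -15.1, 0], [-6.3, -20.3, 0], [-7.1, -25.5, 0], [-7.5, -30.8, 0], [-7.7, -36.0, 0], [-7.4, -41.3, 0]] end [ 0.5616 -0.1687]
15.317 [[0.5, -5.2, 0], [1.3, -10.3, 0], [2.5, -15.4, 0], [3.9, -20.4, 0], [5.7, -25.2, 0], [7.7, -30.0, 0], [10.1, -34.6, 0], [12.6, -39.0, 0]] end [ 0.5208 -0.1652]
15.983 [[2.9, -4.3, 0], [6.0, -8.3, 0], [9.3, -12.2, 0], [12.8, -15.8, 0], [16.5, -19.3, 0], [20.4, -22.4, 0], [24.5, -25.4, 0], [28.8, -28.1, 0]] end [ 0.4869 -0.1434]
```

View pics/s1.png

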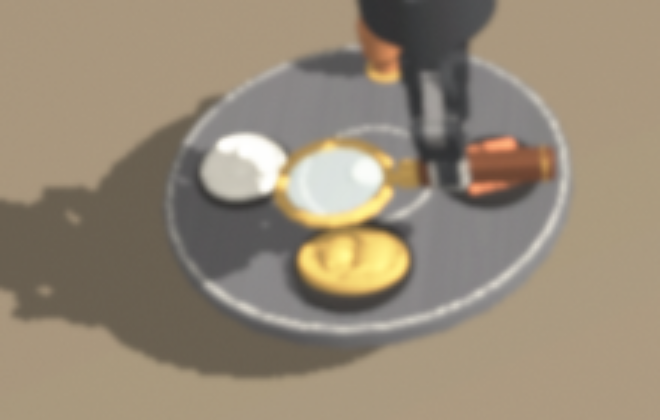

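```bash
python3 -c "
from h import *
f,q,e,tr=jfit();a=f(12.6);print(np.degrees(a),proj('scene',[*(q[3:5]+.085*np.array([np.cos(a),np.sin(a)])),.088]),proj('scene',[.648,-.1372,.1525]),bot.get_obs()['t'])"
```

```text
8.804285587107529 [216.81636853 233.63109818] [213.09628815 210.45691957] 12.65
```

Request:
send_rows --pt "-7 -1 0" --pt "-14.5 -2 0" --pt "-21.5 -4 0" --pt "-28.5 -6 0" --pt "-33.5 -8 0" --pt "-38.5 -10.5 0" --pt "-43 -13.5 0" --pt "-47.5 -16.5 0" --roll '[0,0,0,0,0,0,0,0]' --claw '[0.1,0.1,0.1,0.1,0.1,0.1,0.1,0.1]'

```text
t: 13.32
eef_pos: [0.6265, -0.1191, 0.154]
tool_rot: [-0.0, 0.623, 0.782, 0.0]
contact_force: [0.3, -0.5, -1.4]
gripper_width: 0.164
grasp_force: 58.6
```

Request:
send_rows --pt "-4.5 -3.5 0" --pt "-8.5 -7 0" --pt "-12 -11 0" --pt "-16 -15 0" --pt "-19 -19.5 0" --pt "-22 -24 0" --pt "-24.5 -28.5 0" --pt "-27 -33.5 0" --roll '[0,0,0,0,0,0,0,0]' --claw '[0.1,0.1,0.1,0.1,0.1,0.1,0.1,0.1]'

```text
t: 13.98
eef_pos: [0.5998, -0.1526, 0.1541]
tool_rot: [-0.0, 0.623, 0.782, 0.0]
contact_force: [-0.2, 0.7, -0.8]
gripper_width: 0.173
grasp_force: 58.6
```

Request:
send_rows --pt "-2 -5 0" --pt "-4 -10 0" --pt "-5 -15 0" --pt "-6.5 -20.5 0" --pt "-7 -25.5 0" --pt "-7.5 -31 0" --pt "-7.5 -36 0" --pt "-7.5 -41.5 0" --roll '[0,0,0,0,0,0,0,0]' --claw '[0.1,0.1,0.1,0.1,0.1,0.1,0.1,0.1]'

```text
t: 14.65
eef_pos: [0.5609, -0.169, 0.154]
tool_rot: [-0.0, 0.623, 0.782, 0.0]
contact_force: [0.4, 0.4, -1.0]
gripper_width: 0.166
grasp_force: 58.6
```

```bash
python3 -c "
from h import *
o=st();f,q,e,tr=jfit();a=f(o['t']);print('gilt',q[3:5]+.085*np.array([np.cos(a),np.sin(a)]),'lens',o['eef_pos']-rot(o)[:,0]*.07)
look();meas3()
m=bot.camera_model('scene');im=bot.read_camera('scene');np.save('scene2.npy',im);a=f(bot.get_obs()['t']-.05);print(proj('scene',[*(q[3:5]+.085*np.array([np.cos(a),np.sin(a)])),.088]))
cv2.imwrite('pics/s2.png',cv2.resize(im[150:290,100:320,::-1],None,fx=3,fy=3))
plan(bot.get_obs()['t'],6,[.5616,-.1687],blend=4)"
```

```text
14.65 q [-0.39  0.52  0.78  1.89 -0.46  0.92  0.83] p [ 0.5609 -0.169   0.154 ] yang 12.95 z [-0.  0. -1.] F [ 0.4  0.4 -1. ] g 0.166 58.6
gilt [ 0.57735875 -0.23696908] lens [ 0.57657358 -0.23721638  0.1540252 ]
6.817 [('g', np.float64(-1.066), np.float64(0.0818), 1140), ('c', np.float64(-1.081), np.float64(0.0873), 643), ('s', np.float64(-1.115), np.float64(0.0804), 856)]
7.533 [('g', np.float64(-1.77), np.float64(0.0805), 1155), ('c', np.float64(-1.74), np.float64(0.0855), 654), ('s', np.float64(-1.816), np.float64(0.0821), 830)]
8.967 [('g', np.float64(-3.118), np.float64(0.0824), 1118), ('c', np.float64(-3.06), np.float64(0.0818), 676), ('s', np.float64(-3.1), np.float64(0.0876), 906)]
9.683 [('g', np.float64(2.521), np.float64(0.0846), 1101), ('c', np.float64(2.57), np.float64(0.0813), 688), ('s', np.float64(2.576), np.float64(0.088), 900)]
10.45 [('g', np.float64(1.941), np.float64(0.0778), 632), ('c', np.float64(1.889), np.float64(0.0828), 605), ('s', np.float64(1.941), np.float64(0.0871), 886)]
11.167 [('g', np.float64(1.347), np.float64(0.0842), 1146), ('c', np.float64(1.27
[... 703 characters left out ...]
0], [26.5, -23.3, 0], [30.9, -25.6, 0]] end [ 0.4823 -0.1382]
16.75 [[4.6, -2.1, 0], [9.2, -3.8, 0], [14.0, -5.4, 0], [18.8, -6.6, 0], [23.7, -7.5, 0], [28.6, -8.2, 0], [33.5, -8.5, 0], [38.4, -8.6, 0]] end [ 0.4653 -0.1027]
17.417 [[4.9, 0.2, 0], [9.8, 0.7, 0], [14.6, 1.5, 0], [19.3, 2.5, 0], [24.0, 3.8, 0], [28.6, 5.4, 0], [33.0, 7.2, 0], [37.4, 9.2, 0]] end [ 0.4659 -0.0642]
18.083 [[4.2, 2.3, 0], [8.2, 4.9, 0], [12.1, 7.6, 0], [15.9, 10.5, 0], [19.4, 13.7, 0], [22.8, 17.0, 0], [26.0, 20.5, 0], [28.9, 24.1, 0]] end [ 0.4829 -0.0306]
18.75 [[2.8, 3.8, 0], [5.3, 7.8, 0], [7.6, 11.8, 0], [9.7, 16.0, 0], [11.5, 20.2, 0], [13.1, 24.6, 0], [14.4, 29.0, 0], [15.6, 33.4, 0]] end [ 0.512  -0.0079]
```

View pics/s2.png

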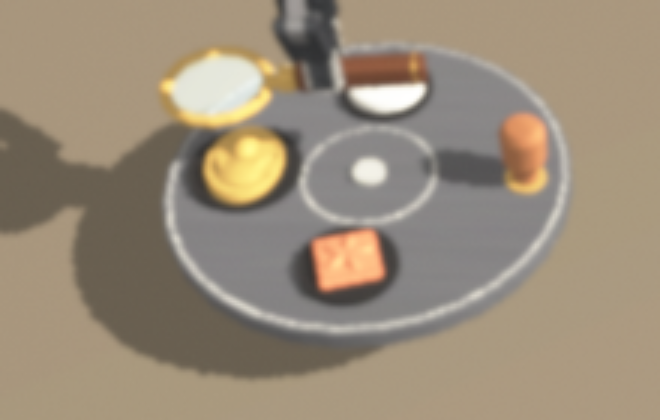

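Request:
send_rows --pt "1 -7 0" --pt "2.5 -13.5 0" --pt "4.5 -20.5 0" --pt "6.5 -27 0" --pt "8.5 -31.5 0" --pt "11 -36 0" --pt "13.5 -40.5 0" --pt "16.5 -45 0" --roll '[0,0,0,0,0,0,0,0]' --claw '[0.1,0.1,0.1,0.1,0.1,0.1,0.1,0.1]'

```text
t: 15.42
eef_pos: [0.5135, -0.1628, 0.1541]
tool_rot: [0.0, 0.623, 0.782, 0.0]
contact_force: [-0.5, -0.3, -1.5]
gripper_width: 0.163
grasp_force: 58.7
```

Request:
send_rows --pt "3 -4 0" --pt "6.5 -8 0" --pt "10 -11.5 0" --pt "14 -14.5 0" --pt "18 -18 0" --pt "22 -20.5 0" --pt "26.5 -23.5 0" --pt "31 -25.5 0" --roll '[0,0,0,0,0,0,0,0]' --claw '[0.1,0.1,0.1,0.1,0.1,0.1,0.1,0.1]'

```text
t: 16.08
eef_pos: [0.4816, -0.1381, 0.154]
tool_rot: [-0.0, 0.623, 0.782, -0.0]
contact_force: [-0.2, -0.4, -1.6]
gripper_width: 0.164
grasp_force: 58.7
```

Request:
send_rows --pt "4.5 -2 0" --pt "9 -4 0" --pt "14 -5.5 0" --pt "19 -6.5 0" --pt "23.5 -7.5 0" --pt "28.5 -8 0" --pt "33.5 -8.5 0" --pt "38.5 -8.5 0" --roll '[0,0,0,0,0,0,0,0]' --claw '[0.1,0.1,0.1,0.1,0.1,0.1,0.1,0.1]'

```text
t: 16.75
eef_pos: [0.4649, -0.1024, 0.154]
tool_rot: [-0.0, 0.623, 0.782, -0.0]
contact_force: [0.1, -0.0, -1.0]
gripper_width: 0.165
grasp_force: 58.7
```

Request:
send_rows --pt "5 0 0" --pt "10 0.5 0" --pt "14.5 1.5 0" --pt "19.5 2.5 0" --pt "24 4 0" --pt "28.5 5.5 0" --pt "33 7 0" --pt "37.5 9 0" --roll '[0,0,0,0,0,0,0,0]' --claw '[0.1,0.1,0.1,0.1,0.1,0.1,0.1,0.1]'

```text
t: 17.42
eef_pos: [0.4655, -0.0638, 0.154]
tool_rot: [-0.0, 0.623, 0.782, -0.0]
contact_force: [0.0, -0.6, -1.2]
gripper_width: 0.164
grasp_force: 58.7
```

Request:
send_rows --pt "4 2.5 0" --pt "8 5 0" --pt "12 7.5 0" --pt "16 10.5 0" --pt "19.5 13.5 0" --pt "23 17 0" --pt "26 20.5 0" --pt "29 24 0" --roll '[0,0,0,0,0,0,0,0]' --claw '[0.1,0.1,0.1,0.1,0.1,0.1,0.1,0.1]'

```text
t: 18.08
eef_pos: [0.4827, -0.0303, 0.154]
tool_rot: [0.0, 0.623, 0.782, 0.0]
contact_force: [0.2, 0.4, -1.8]
gripper_width: 0.165
grasp_force: 58.7
```

Request:
send_rows --pt "3 4 0" --pt "5.5 8 0" --pt "7.5 12 0" --pt "9.5 16 0" --pt "11.5 20 0" --pt "13 24.5 0" --pt "14.5 29 0" --pt "15.5 33.5 0" --roll '[0,0,0,0,0,0,0,0]' --claw '[0.1,0.1,0.1,0.1,0.1,0.1,0.1,0.1]'

```text
t: 18.75
eef_pos: [0.512, -0.0078, 0.154]
tool_rot: [0.0, 0.623, 0.782, 0.0]
contact_force: [0.0, -0.9, -1.3]
gripper_width: 0.167
grasp_force: 58.7
```

```bash
python3 -c "
from h import *
o=st();f,q,e,tr=jfit();a=f(o['t']);print('gilt',q[3:5]+.085*np.array([np.cos(a),np.sin(a)]),'lens',o['eef_pos']-rot(o)[:,0]*.07)
look();r=meas3(verbose=False)[-1];print(r[1],np.angle(np.exp(1j*a)));f,q,e,tr=jfit();print(q,tr)
a=f(o['t']);print('gilt refit',q[3:5]+.085*np.array([np.cos(a),np.sin(a)]))
plan(bot.get_obs()['t'],2,[.512,-.0079],blend=4)"
```

```text
18.75 q [-0.76  0.4   0.82  2.06 -0.39  0.84  0.51] p [ 0.512  -0.0078  0.154 ] yang 12.95 z [ 0.  0. -1.] F [ 0.  -0.9 -1.3] g 0.167 58.7
gilt [ 0.52773239 -0.07618272] lens [ 0.52771218 -0.07597439  0.15404381]
[('g', np.float64(1.6835247581333042), np.float64(0.06735939763567997), 322.0), ('c', np.float64(1.995742121681982), np.float64(0.08231981378452975), 583.5), ('s', np.float64(2.039641980739754), np.float64(0.08738914488988149), 883.0)] 2.013525278967226
[-1.12545071  0.64755716  0.02437082  0.56416921 -0.15297693 -0.08417991] 18.75
gilt refit [ 0.60078464 -0.22968618]
19.467 [[-42.4, 4.0, 0], [-84.5, 8.0, 0], [-126.4, 12.0, 0], [-168.0, 16.0, 0], [-167.8, 11.5, 0], [-167.3, 7.0, 0], [-166.6, 2.5, 0], [-165.7, -1.8, 0]] end [ 0.5474 -0.1698]
20.133 [[1.2, -4.4, 0], [2.6, -8.6, 0], [4.2, -12.7, 0], [6.0, -16.8, 0], [8.1, -20.7, 0], [10.3, -24.5, 0], [12.7, -28.2, 0], [15.3, -31.7, 0]] end [ 0.5131 -0.162 ]
```

Request:
send_rows --pt "12 2 0" --pt "40 5 0" --pt "80 11 0" --pt "120 16 0" --pt "160 21 0" --pt "200 27 0" --pt "235 31 0" --pt "260 35 0" --roll '[0,0,0,0,0,0,0,0]' --claw '[0.1,0.1,0.1,0.1,0.1,0.1,0.1,0.1]'

```text
t: 19.47
eef_pos: [0.4856, 0.2582, 0.1538]
tool_rot: [-0.001, 0.621, 0.784, 0.0]
contact_force: [0.4, 1.0, -1.6]
gripper_width: 0.165
grasp_force: 58.7
```

Request:
send_rows --pt "16 2 10" --pt "26 3.5 25" --pt "31 4 45" --pt "32 4 65" --pt "32 4 85" --pt "32 4 102" --pt "32 4 114" --pt "32 4 120" --roll '[0,0,0,0,0,0,0,0]' --claw '[0.1,0.1,0.1,0.1,0.1,0.1,0.1,0.1]'

```text
t: 20.13
eef_pos: [0.4831, 0.2841, 0.032]
tool_rot: [-0.0, 0.623, 0.782, -0.002]
contact_force: [0.2, -0.5, -1.1]
gripper_width: 0.166
grasp_force: 58.7
```

Request:
send_rows --pt "0 0 2" --pt "0 0 4" --pt "0 0 6" --pt "0 0 8" --pt "0 0 10" --pt "0 0 12" --pt "0 0 14" --pt "0 0 16" --roll '[0,0,0,0,0,0,0,0]' --claw '[0.1,0.1,0.1,0.1,0.1,0.1,0.1,0.1]'

```text
t: 20.8
eef_pos: [0.4842, 0.2854, 0.018]
tool_rot: [-0.0, 0.623, 0.782, 0.0]
contact_force: [-0.6, 0.9, -1.2]
gripper_width: 0.169
grasp_force: 58.7
```

```bash
python3 -c "
from h import *
o=st()"
```

```text
20.8 q [-1.09  0.67  0.59  2.01 -0.62  0.65  0.14] p [0.4842 0.2854 0.018 ] yang 12.95 z [ 0.  0. -1.] F [-0.6  0.9 -1.2] g 0.169 58.7
```

Now lower it to contact slowly and press lightly.

Request:
send_rows --pt "0 0 1.5" --pt "0 0 3" --pt "0 0 4.5" --pt "0 0 6" --pt "0 0 7" --pt "0 0 8" --pt "0 0 9" --pt "0 0 9.5" --roll '[0,0,0,0,0,0,0,0]' --claw '[0.1,0.1,0.1,0.1,0.1,0.1,0.1,0.1]'

```text
t: 21.47
eef_pos: [0.4842, 0.2853, 0.0095]
tool_rot: [-0.001, 0.623, 0.782, 0.0]
contact_force: [-6.2, -1.6, 17.8]
gripper_width: 0.167
grasp_force: 61.1
```

Request:
send_rows --pt "0 0 0.5" --pt "0 0 1" --pt "0 0 1" --pt "0 0 1" --pt "0 0 1" --pt "0 0 1" --pt "0 0 1" --pt "0 0 1" --roll '[0,0,0,0,0,0,0,0]' --claw '[0.1,0.1,0.1,0.1,0.1,0.1,0.1,0.1]'

```text
t: 22.13
eef_pos: [0.4842, 0.2853, 0.0094]
tool_rot: [-0.001, 0.623, 0.782, 0.0]
contact_force: [-6.8, -1.9, 21.7]
gripper_width: 0.169
grasp_force: 61.7
```

```bash
python3 -c "
from h import *
o=st()"
```

```text
22.133 q [-1.08  0.68  0.58  2.01 -0.63  0.63  0.15] p [0.4842 0.2853 0.0094] yang 12.92 z [-0.001  0.002 -1.   ] F [-6.8 -1.9 21.7] g 0.169 61.7
```

Request:
send_rows --pt "0 0 -0.5" --pt "0 0 -1" --pt "0 0 -1.5" --pt "0 0 -1.5" --pt "0 0 -1.5" --pt "0 0 -1.5" --pt "0 0 -1.5" --pt "0 0 -1.5" --roll '[0,0,0,0,0,0,0,0]' --claw '[0.1,0.1,0.1,0.2,0.3,0.4,0.6,0.8]' --force 20

```text
t: 22.8
eef_pos: [0.4842, 0.2853, 0.0089]
tool_rot: [0.0, 0.623, 0.782, -0.0]
contact_force: [0.2, -0.4, 1.1]
gripper_width: 0.669
grasp_force: 0.0
```

Request:
send_rows --pt "0 0 0" --pt "0 0 -5" --pt "0 0 -15" --pt "0 0 -35" --pt "0 0 -60" --pt "0 0 -90" --pt "0 0 -110" --pt "0 0 -120" --roll '[0,0,0,0,0,0,0,0]' --claw '[0.9,0.9,0.9,0.9,0.9,0.9,0.9,0.9]'

```text
t: 23.47
eef_pos: [0.4856, 0.2857, 0.1325]
tool_rot: [0.0, 0.623, 0.782, 0.002]
contact_force: [0.8, -0.1, -0.2]
gripper_width: 0.898
grasp_force: 0.0
```

Request:
send_rows --pt "0 0 0" --pt "0 0 0" --pt "0 0 0" --pt "0 0 0" --pt "0 0 0" --pt "0 0 0" --pt "0 0 0" --pt "0 0 0" --roll '[0,0,0,0,0,0,0,0]' --claw '[0.9,0.9,0.9,0.9,0.9,0.9,0.9,0.9]'

```text
t: 24.13
eef_pos: [0.4841, 0.2851, 0.1287]
tool_rot: [0.0, 0.623, 0.782, -0.0]
contact_force: [0.4, 0.0, -0.9]
gripper_width: 0.902
grasp_force: 0.0
```

```bash
python3 -c "
from h import *
o=st();look();r=meas3(verbose=False)[-1];print(r[0],r[1])
im=bot.read_camera('wrist');m=bot.camera_model('wrist');cv2.imwrite('pics/w4.png',im[:,:,::-1])
print(proj('wrist',[.4842,.2853,.013],m),proj('wrist',[.489,.2658,.004],m))"
```

```text
24.133 q [-1.21  0.52  0.75  1.96 -0.47  0.85  0.02] p [0.4841 0.2851 0.1287] yang 12.94 z [-0.    -0.001 -1.   ] F [ 0.4  0.  -0.9] g 0.902 0.0
24.133 [('g', np.float64(-1.1336813411327769), np.float64(0.08161323632515649), 1147.5), ('c', np.float64(-1.1439011554466845), np.float64(0.08722453557443388), 657.5), ('s', np.float64(-1.1889937602175906), np.float64(0.080240479762856), 837.5)]
[317.66487714 229.22089272] [317.99161963 250.13283495]
```

View pics/w4.png

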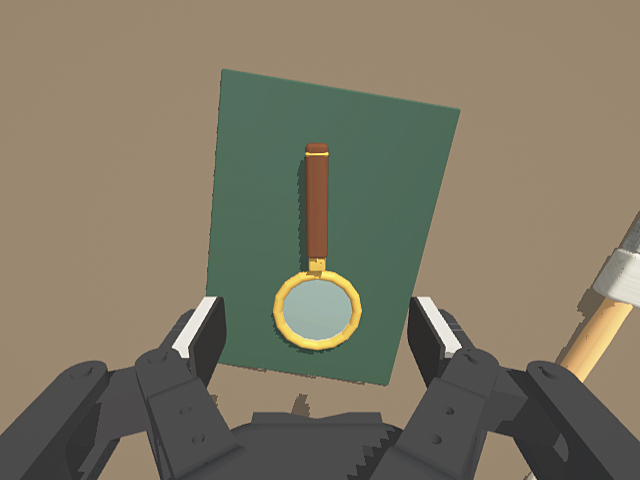

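The picture shows the magnifier lying flat and centred on its mat (handle (316,150) to (317,258), lens centre (317,310)), with the fingers clear. The plate is still turning, so I'm handing in.

```bash
python3 -c "
from station import bot
print(bot.hand_in())"
```

```text
the job is handed in; nothing more can be done
None
```

The job is handed in: the turntable was released at about 1 rad/s, and the lens was kept level over the gilt casting for nearly 7 s. The magnifier was then laid flat near the middle of its mat while the plate ran on; the hand-in call did not return a verdict.

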